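# Release the red-capped specimen pot through the dispenser guard

## Task

Release the red-capped specimen pot from the two-lane dispenser: reach down through the window of the yellow guard behind the lane in which that pot lies, press that lane's orange lever paddle fully down and keep it down until the pot has rolled into the blue trough, then let the lever come back up and withdraw. Do not touch the guard or either pot, leave the other lever and the green-capped pot alone, and pick up or disturb nothing else on the bench.

Things in the scene. Friction and masses are not known exactly. Their poses are not given: they have to be found in the camera images.
- dispenser: white bench dispenser, fixed, 440 x 250 mm; origin on the bench on its midline; local x points away from its trough, y to its left, z up; position and yaw vary. Two lanes (local y +0.055 left, -0.055 right) slope 12 degrees down to the trough on its robot side; a waiting pot's centre is at local x -0.035, z 0.098
- guard: guard box over the two levers, fixed on the dispenser (same origin and axes): yellow top plate from local x 0.0125 to 0.19, y -0.125 to 0.125, top face at z 0.128, with one window over each lever; white sides and back, clear curtain in front. Never to be touched
- window_left (a point): centre of the left window in the guard plate, at the height of its top face. The opening is 75 mm (dispenser x) by 90 mm (dispenser y), the plate 5 mm thick
- window_right (a point): centre of the right window in the guard plate, at the height of its top face. The opening is 75 mm (dispenser x) by 90 mm (dispenser y), the plate 5 mm thick
- paddle_left (a point): centre of the top face of the left lever's orange paddle, 50 mm wide (y) by 44 mm (x), the part to press; at rest it is at local (0.07, +0.055, 0.100) of the dispenser, 28 mm below the top face of the guard, in the middle of the left window. It sinks 12.8 mm at full press
- paddle_right (a point): centre of the top face of the right lever's orange paddle, 50 mm wide (y) by 44 mm (x), the part to press; at rest it is at local (0.07, -0.055, 0.100) of the dispenser, 28 mm below the top face of the guard, in the middle of the right window. It sinks 12.8 mm at full press
- lever_left (a joint): left release lever, hinge 80 mm beyond (+x of) the paddle centre: 0 at rest (up), 0.16 rad against its lower stop. A spring returns it; the push at the paddle grows from about 3 N to about 7 N at the stop. Its orange stop tongue sinks flush with the chute, and frees the pot, only from about 0.12 rad on (10 mm of paddle travel)
- lever_right (a joint): right release lever, hinge 80 mm beyond (+x of) the paddle centre: 0 at rest (up), 0.16 rad against its lower stop. A spring returns it; the push at the paddle grows from about 3 N to about 7 N at the stop. Its orange stop tongue sinks flush with the chute, and frees the pot, only from about 0.12 rad on (10 mm of paddle travel)
- red_pot_center (a point): centre of the red-capped specimen pot: white, 44 mm across, 66 mm long, 40 to 85 g, lying across its lane with its red screw cap to local +y, resting against the lane's stop tongue. Which lane (left or right) it lies in changes from start to start. It turns as it rolls
- green_pot_center (a point): centre of the green-capped specimen pot: white, 44 mm across, 66 mm long, 40 to 85 g, lying across its lane with its green screw cap to local +y, resting against the lane's stop tongue. Which lane (left or right) it lies in changes from start to start. It turns as it rolls
- red_pot: the red-capped pot itself, origin at its centre (as red_pot_center). The blue trough it rolls into: floor 30 mm above the bench, inside from local x -0.24 to -0.17 of the dispenser, front wall top 85 mm above the bench, a wall between the lanes. Lying in it, the pot has its centre at local x -0.22 to -0.19, z 0.052
- green_pot: the green-capped pot itself, origin at its centre
- tube_rack_a: bystander: black rack of ten capped tubes, 118 x 52 mm, 100 mm high; origin under its centre
- tube_rack_b: bystander: black rack of six capped tubes, 74 x 52 mm, 100 mm high; origin under its centre
- spare_pot_a: bystander: upright green-capped pot, 44 mm across, 66 mm high; origin under its centre
- spare_pot_b: bystander: upright green-capped pot, 44 mm across, 66 mm high; origin under its centre
- wash_bottle: bystander: white bottle with blue cap, 60 mm across, 150 mm high; origin under its centre
There are look-alikes about, which are no part of the job. Leave any purple look-alike of the red_pot alone.

How it is judged:
On the way, in this order (a step that is already met when the one before it is completed fails the run):
1. the red pot's lever is being pressed while the pot still waits (x of red_pot_center in the frame of dispenser above -0.06 m and ((y of red_pot_center in the frame of dispenser above 0 m and value of joint lever_left above 0.05 rad) or (y of red_pot_center in the frame of dispenser below 0 m and value of joint lever_right above 0.05 rad)) and contact force between any of the fingers, the arm and dispenser above 0.5 N), for 0.02 s.
2. the red pot is in the trough while its lever is still held down (x of red_pot_center in the frame of dispenser between -0.235 and -0.175 m and z of red_pot_center in the frame of dispenser below 0.062 m and ((y of red_pot_center in the frame of dispenser above 0 m and value of joint lever_left above 0.115 rad) or (y of red_pot_center in the frame of dispenser below 0 m and value of joint lever_right above 0.115 rad))), for 0.1 s.
At the end, for the whole second after the job is handed in: the red-capped pot lies at rest (under 0.02 m/s) in the blue trough (centre at local x -0.235 to -0.175, below 62 mm), both levers are back up (under 0.02 rad), the green-capped pot still waits within 10 mm of its start, and every bystander is within 20 mm of its start (x of red_pot_center in the frame of dispenser between -0.235 and -0.175 m and z of red_pot_center in the frame of dispenser below 0.062 m and linear speed of red_pot below 0.02 m/s and value of joint each of lever_left, lever_right below 0.02 rad and distance of green_pot_center from where it was at the start of the episode below 0.01 m and distance of each of tube_rack_a, tube_rack_b, spare_pot_a, spare_pot_b, wash_bottle from where it was at the start of the episode below 0.02 m); the robot touches nothing.
It fails at once if the robot touches the guard (over 0.3 N) (contact force between any of the fingers, the arm and guard above 0.3 N).
It fails at once if the robot touches a lane pot (over 0.3 N): they are neither pushed, lifted nor carried (contact force between any of the fingers, the arm and red_pot above 0.3 N or contact force between any of the fingers, the arm and green_pot above 0.3 N).
It fails at once if the other lever is pressed (over 0.04 rad) ((y of red_pot_center in the frame of dispenser above 0 m and value of joint lever_right above 0.04 rad) or (y of red_pot_center in the frame of dispenser below 0 m and value of joint lever_left above 0.04 rad)).
It fails at once if the green-capped pot leaves its place (over 15 mm) (distance of green_pot_center from where it was at the start of the episode above 0.015 m).
It fails at once if a bystander is shifted or lifted by over 20 mm (distance of any of tube_rack_a, tube_rack_b, spare_pot_a, spare_pot_b, wash_bottle from where it was at the start of the episode above 0.02 m).
It also fails if it takes over 32 s, if anything falls off the work surface, if the arm or the gripper's body presses on something with over 40 N, if the wrist force passes 120 N, or if a joint passes its speed limit or range.

## Robot

A 7-joint arm with a two-finger parallel gripper is mounted at the origin on the work surface. World frame = base frame: x ahead of the robot, y to its left, z up, the work surface at z = 0. Lengths are in m, angles in rad, forces in N, time in s.
With the tool pointing down it reaches from about 0.4 to 0.85 m from the base axis. Payload 10.4 kg.
Tool frame: the origin (TCP) lies midway between the tips of the shut fingers; the grasp point (between the pads) lies 19 mm behind it; x points along the fingers, z is the direction in which the jaws open and shut, and the axes are right-handed (so a half turn about x gives the same grasp; the last joint's range is limited). The gripper opens to 87 mm and grips with 3 to 60 N. Pads are 19 mm wide; open, the fingers measure 117 mm over their backs; the gripper's body (75 mm by 190 mm) begins 51 mm behind the grasp point.
Start: joints at [1.174, 0.332, -0.065, 1.46, 0.022, 1.35, -0.088], TCP at [0.228, -0.582, 0.223] pointing down, gripper open.
Joint ranges: [-2.6, 2.6], [-0.5, 2.12], [-1.47, 1.34], [0.16, 2.42], [-1.27, 4.41], [0.06, 2.06], [-2.6, 2.6]. Speed limits (rad/s): [2.22, 2.22, 2.79, 2.79, 3.14, 3.14, 3.14].

## Interface

Orientations are given as a unit quaternion [x, y, z, w].
In Python, from bench import read_state, camera, camera_params, close_job gives the robot as it stands.
- The arm moves only by the tool arm_command, never from a script. Its argument "targets" is a list of rows, each a list of 7 numbers: the closure in counts, from 0 (fully open) to 255 (shut), then the shift along the tool's x, y, z in mm, then the turn, a rotation vector about the tool's x, y, z in rad. A call has 1 to 10 rows; each row is the pose to reach, as a shift and turn from the pose commanded when the call began, along the tool's axes at that moment; what a row does not reach only later rows make up. A row lasts 1/10 s, in which the tool goes at most 50 mm and 8.59 degrees, less where a joint would pass 70% of its speed; a pose out of reach is approached as far as the arm can. A call with a gripper value outside its range is refused whole. The fingers move at their own pace and stop on an object; "newtons" is the grip in N (left out, the last holds). Time passes only in rows, so rows that repeat a pose let the fingers close. It gives the time, the measured TCP pose, the force and the opening at its end, in the units of the state.
- read_state(): the state, without advancing time (a new reading comes with each control period).
- camera(name): name is "scene" or "top"; returns the picture (384x512x3 uint8, red, green, blue); there is no depth.
- camera_params(name): a dict with "intrinsics" (3x3 intrinsics, pixels), "dist" ([k1, k2, p1, p2, k3] as OpenCV has them; the pictures are not rectified), "xyz" and "orientation" of the camera in the world. Camera axes: x right, y down, z forward; pixel columns grow to the right and rows downward; lengths in m; the calibration is good to about 2 mm. A picture is of the moment at which its call begins. camera_params takes no time and is no camera call.
- close_job(): hands the job in, once; it reports no verdict.
The state is a dict: "time": time; "joint_positions": joint angles; "joint_vel": joint speeds; "joint_torque": joint torques, N m; "ee_pos": TCP position; "eef_rot": TCP orientation; "ft_force": force on the tool from outside, world axes, zero at the start; "torque": the same for the moment, N m; "width": finger opening in m.
Only numpy, scipy, OpenCV 4.12 (cv2) and the standard library are available. Lean on these libraries where they do the work, as an engineer would, in place of code of your own. Each camera call takes 0.05 s, during which the arm holds its last target.

## Working session

There is one attempt and no reset: what is moved stays moved. The work goes in short steps, Python scripts to look and compute and a tool call to move; the robot and the scene stay as the last step left them, time stands still between calls to the robot, and variables do not carry over. Pictures are saved under pics/ and viewed, and the job is handed in when it is done.

Besides the shell and the picture viewer there is one more tool, called as name(argument=value, ...) on one line, values as JSON. arm_command: Moves the arm, as the interface text tells. Its arguments: {"type":"object","properties":{"targets":{"type":"array"},"newtons":{"type":"number"}},"required":["targets"]}

```bash
ls; mkdir -p pics; python3 - <<'E'
from bench import *
import cv2,numpy as np
for n in("scene","top"):
    im=camera(n); cv2.imwrite(f"pics/{n}0.png",im[:,:,::-1]); 
    p=camera_params(n); print(n,p)
s=read_state(); print(s)
E
```

```text
pics
scene {'intrinsics': array([[444.75659728,   0.        , 256.83490399],
       [  0.        , 444.75659728, 191.48447393],
       [  0.        ,   0.        ,   1.        ]]), 'dist': array([0.01471514, 0.        , 0.        , 0.        , 0.        ]), 'xyz': array([1.2972369 , 0.31604219, 0.72231172]), 'orientation': array([ 0.51432691,  0.72428133, -0.38124649, -0.25599901])}
top {'intrinsics': array([[443.96628345,   0.        , 265.69275068],
       [  0.        , 443.96628345, 192.11272462],
       [  0.        ,   0.        ,   1.        ]]), 'dist': array([-0.06836261,  0.        ,  0.        ,  0.        ,  0.        ]), 'xyz': array([0.32168784, 0.01564795, 1.44236294]), 'orientation': array([ 0.71276063, -0.69944681,  0.04320416, -0.02966228])}
{'time': 0.1, 'joint_positions': array([ 1.17443322,  0.33282674, -0.06469962,  1.46086855,  0.02162244,
        1.34991615, -0.08852286]), 'joint_vel': array([ 0.00131263, -0.0012799 , -0.00053043, -0.00196475,  0.0001349 ,
       -0.0004524 ,  0.00012271]), 'joint_torque': array([ 2.14963184e-03, -6.24545574e+01,  2.51982640e-02, -3.90713739e+01,
       -6.13750541e-02,  3.66359402e-02, -2.72486051e-05]), 'ee_pos': array([ 0.22805845, -0.58152085,  0.22181688]), 'eef_rot': array([ 0.39863478,  0.58459415, -0.39815712,  0.58379012]), 'ft_force': array([ 0.19212545, -0.54665266,  0.22619985]), 'torque': array([-0.02615685,  0.03858903,  0.01887149]), 'width': 0.08707342546211085}
```

View pics/scene0.png

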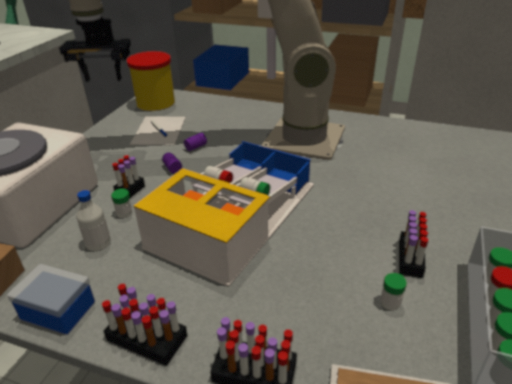

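View pics/top0.png

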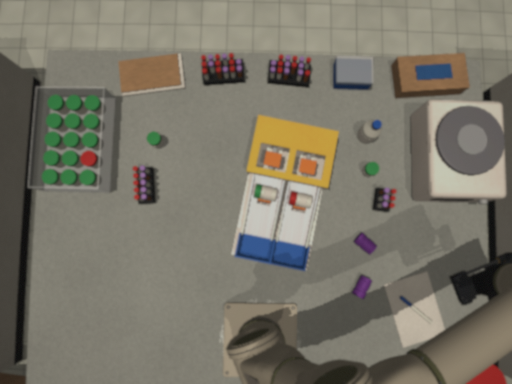

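The top view shows the dispenser with red cap near (293,200) in the lane on the image right and the green one near (262,192) on the left. The purple pots at (365,243) and (362,287) lie on the bench and are look-alikes. Next I'll measure and take an enlarged crop.

```bash
cat > h.py <<'E'
import numpy as np,cv2
from bench import *
from scipy.spatial.transform import Rotation as R
def ray(n,uv,z):
    p=camera_params(n); K=p["intrinsics"]
    u=cv2.undistortPoints(np.array(uv,float).reshape(-1,1,2),K,p["dist"])[:,0]
    d=R.from_quat(p["orientation"]).apply(np.c_[u,np.ones(len(u))])
    return p["xyz"]+d*((z-p["xyz"][2])/d[:,2])[:,None]
def proj(n,P):
    p=camera_params(n); Rm=R.from_quat(p["orientation"]).as_matrix().T
    return cv2.projectPoints(np.array(P,float).reshape(-1,3),cv2.Rodrigues(Rm)[0],-Rm@p["xyz"],p["intrinsics"],p["dist"])[0][:,0]
E
python3 - <<'E'
from h import *
for n,box in(("top",(225,100,350,280)),("scene",(125,130,320,280))):
    im=cv2.imread(f"pics/{n}0.png"); hsv=cv2.cvtColor(im,cv2.COLOR_BGR2HSV)
    x0,y0,x1,y1=box
    def comps(lo,hi,mn):
        m=cv2.inRange(hsv,lo,hi); k=np.zeros_like(m);k[y0:y1,x0:x1]=m[y0:y1,x0:x1]
        N,l,s,c=cv2.connectedComponentsWithStats(k)
        return k,[(c[i],s[i]) for i in range(1,N) if s[i,4]>=mn]
    ky,Y=comps((20,150,80),(32,255,255),100); print(n,"yellow",Y)
    cs,h=cv2.findContours(ky,cv2.RETR_CCOMP,cv2.CHAIN_APPROX_NONE)
    for c,hh in zip(cs,h[0]):
        if cv2.contourArea(c)>80:
            r=cv2.minAreaRect(c); b=cv2.boxPoints(r)
            ap=cv2.approxPolyDP(c,5,True)[:,0]
            print("hole" if hh[3]>=0 else "outer",cv2.contourArea(c)," approx",ap.tolist()); print(ray(n,ap+0.0,0.128).round(4).tolist())
            if n=="top": print(" rect",b.round(1).tolist(),ray(n,b,.128).round(4).tolist())
    k,O=comps((5,150,120),(16,255,255),20)
    for c,s in O: print("orange",c.round(1),s,ray(n,[c],.1).round(4))
    k,O=comps((0,150,60),(4,255,255),8)
    for c,s in O: print("red",c.round(1),s,ray(n,[c],.105).round(4))
    k,O=comps((50,80,40),(85,255,255),8)
    for c,s in O: print("green",c.round(1),s,ray(n,[c],.105).round(4))
    cr=im[y0:y1,x0:x1]; f=4 if n=="scene" else 3.3
    cv2.imwrite(f"pics/{n}0c.png",cv2.resize(cr,None,fx=f,fy=f,interpolation=cv2.INTER_CUBIC))
E
```

```text
top yellow [(array([293.79679144, 145.71524064]), array([ 248,  116,   90,   72, 2992], dtype=int32))]
outer 4477.5  approx [[259, 116], [248, 170], [326, 187], [337, 132]]
[[0.6898, 0.0161, 0.128], [0.5233, 0.0458, 0.128], [0.4769, -0.1885, 0.128], [0.6458, -0.2217, 0.128]]
 rect [[246.8000030517578, 170.5], [258.29998779296875, 115.0999984741211], [338.8999938964844, 131.8000030517578], [327.29998779296875, 187.3000030517578]] [[0.5218, 0.0494, 0.128], [0.6926, 0.0182, 0.128], [0.6464, -0.2274, 0.128], [0.4761, -0.1925, 0.128]]
hole 857.0  approx [[296, 149], [326, 156], [320, 181], [291, 173]]
[[0.5904, -0.0974, 0.128], [0.571, -0.1883, 0.128], [0.4946, -0.1704, 0.128], [0.517, -0.0831, 0.128]]
 rect [[289.1000061035156, 174.89999389648438], [294.8999938964844, 147.6999969482422], [327.79998779296875, 154.6999969482422], [321.8999938964844, 181.89999389648438]] [[0.5112, -0.0775, 0.128], [0.5943, -0.0941, 0.128], [0.575, -0.1936, 0.128], [0.492, -0.1763, 0.128]]
hole 868.5  approx [[261, 141], [290, 148], [285, 173], [255, 166]]
[[0.6125, 0.0086, 0.128], [0.593, -0.0792, 0.128], [
[... 893 characters left out ...]
[238, 216]]
[[0.5904, -0.074, 0.128], [0.5259, -0.0656, 0.128], [0.5426, 0.023, 0.128], [0.6112, 0.0116, 0.128]]
hole 677.0  approx [[168, 190], [186, 175], [213, 185], [197, 201]]
[[0.5721, -0.1804, 0.128], [0.5014, -0.1699, 0.128], [0.5204, -0.0886, 0.128], [0.5899, -0.0965, 0.128]]
orange [192.7 194.6] [183 190  20  10 117] [[ 0.5366 -0.1373  0.1   ]]
orange [232.  208.4] [220 203  24  12 157] [[ 0.5572 -0.0263  0.1   ]]
red [125.9 156.5] [125 155   3   4   8] [[ 0.4388 -0.3884  0.105 ]]
red [225.8 175.6] [220 171  12  10  91] [[ 0.4418 -0.0908  0.105 ]]
green [263.  187.4] [257 182  12  12 102] [[0.4617 0.0158 0.105 ]]
green [126.4 194.8] [125 188   5  15  52] [[ 0.5932 -0.285   0.105 ]]
```

View pics/top0c.png

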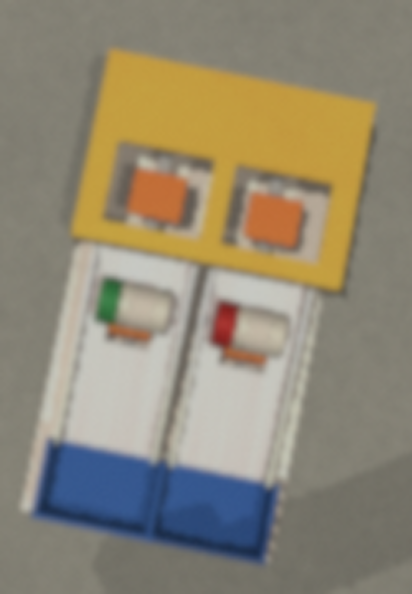

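View pics/scene0c.png

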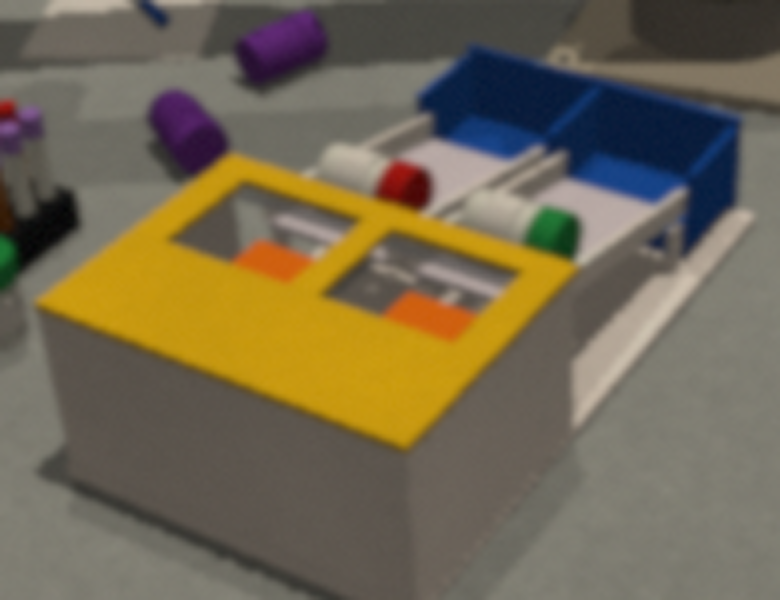

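The crop confirms that the red-capped pot lies in the image-right lane, which is local -y (right), and the green one in the left lane. The right paddle is at about (307.6,166.3) in the top view. Next is the dispenser fit.

```bash
cat > fit.py <<'E'
from h import *
T={"top":[[259,116],[248,170],[326,187],[337,132],[296,149],[326,156],[320,181],[291,173],[261,141],[290,148],[285,173],[255,166]],
"scene":[[226,242],[268,196],[181,169],[134,206],[197,201],[168,190],[186,175],[213,185],[238,216],[206,203],[221,188],[254,199]]}
w=lambda cy:[[.1075,cy+.045],[.1075,cy-.045],[.0325,cy-.045],[.0325,cy+.045]]
L=np.array([[.19,.125],[.0125,.125],[.0125,-.125],[.19,-.125]]+w(-.055)+w(.055))
def fit(A,B):
    ca,cb=A.mean(0),B.mean(0); H=(A-ca).T@(B-cb)
    th=np.arctan2(H[0,1]-H[1,0],H[0,0]+H[1,1]); M=np.array([[np.cos(th),-np.sin(th)],[np.sin(th),np.cos(th)]])
    return th,cb-M@ca,M
W={n:ray(n,T[n],.128)[:,:2] for n in T}
for n,(A,B) in {"top":(L,W["top"]),"scene":(L,W["scene"]),"both":(np.r_[L,L],np.r_[W["top"],W["scene"]])}.items():
    th,t,M=fit(A,B)
    print(n,th,t,np.sqrt(((A@M.T+t-B)**2).sum(1)).round(4), "winR",M@[.07,-.055]+t)
E
python3 - <<'E'
from fit import *
s=read_state(); r=R.from_quat(s["eef_rot"]); print(r.as_matrix().round(3), s["ee_pos"])
th,t,M=fit(np.r_[L,L],np.r_[W["top"],W["scene"]])
for q in ([0,0,-1],):
  for sg in (1,-1):
    for kk in (0,1):
      z=np.array([np.cos(th+kk*np.pi/2),np.sin(th+kk*np.pi/2),0])*sg; x=np.array([0,0,-1.]); y=np.cross(z,x)
      D=R.from_matrix(np.c_[x,y,z]); print(sg,kk,"rotvec tool",(r.inv()*D).as_rotvec().round(3))
p=np.array([*(M@[.068,-.055]+t),.24]); print("shift tool mm",1000*r.inv().apply(p-s["ee_pos"]))
E
```

```text
top -0.19450780588941466 [ 0.48500073 -0.06764433] [0.0062 0.0071 0.0056 0.0055 0.002  0.0017 0.0034 0.0021 0.003  0.0009
 0.0025 0.0009] winR [ 0.54305013 -0.13513705]
scene -0.17945408457818635 [ 0.48783533 -0.0679942 ] [0.0016 0.0035 0.0031 0.0031 0.002  0.0063 0.0024 0.0055 0.0004 0.006
 0.0046 0.0052] winR [ 0.54689414 -0.13460544]
both -0.18696985349301687 [ 0.48641563 -0.06781972] [0.0075 0.0071 0.0047 0.0058 0.0003 0.0033 0.0054 0.0007 0.0027 0.0015
 0.0038 0.0013 0.0002 0.0034 0.0054 0.0039 0.0011 0.0058 0.0028 0.0063
 0.0013 0.0053 0.0059 0.0058] winR [ 0.54497213 -0.13487295]
[[-0.001  0.931  0.365]
 [ 0.001  0.365 -0.931]
 [-1.    -0.    -0.001]] [ 0.22805845 -0.58152085  0.22181688]
1 0 rotvec tool [-1.01e+00 -1.00e-03 -1.00e-03]
1 1 rotvec tool [-2.581e+00 -1.000e-03 -2.000e-03]
-1 0 rotvec tool [ 2.132e+00 -1.000e-03  1.000e-03]
-1 1 rotvec tool [ 0.561 -0.001  0.   ]
shift tool mm [ -17.82325074  456.41974735 -301.18621781]
```

arm_command(targets=[[255, -50, 0, 0, 0, 0, 0], [255, -90, 10, -7, 0, 0, 0], [255, -100, 45, -30, 0.05, 0, 0], [255, -100, 85, -56, 0.12, 0, 0], [255, -100, 125, -82, 0.2, 0, 0], [255, -100, 165, -108, 0.28, 0, 0], [255, -100, 205, -135, 0.36, 0, 0], [255, -100, 245, -162, 0.44, 0, 0], [255, -100, 285, -188, 0.5, 0, 0], [255, -100, 325, -214, 0.56, 0, 0]], newtons=20)

```text
time: 1.1
ee_pos: [0.4533, -0.2621, 0.3224]
eef_rot: [-0.545, -0.451, 0.545, -0.451]
ft_force: [0.9, 0.1, -0.2]
width: 0.015
```

```bash
cat > go.py <<'E'
from fit import *
import sys
th,t,M=fit(np.r_[L,L],np.r_[W["top"],W["scene"]])
s=read_state(); r=R.from_quat(s["eef_rot"])
z=-np.array([np.cos(th+np.pi/2),np.sin(th+np.pi/2),0]); x=np.array([0,0,-1.])
D=R.from_matrix(np.c_[x,np.cross(z,x),z])
lx=float(sys.argv[1]); zz=float(sys.argv[2])
p=np.array([*(M@[lx,-.055]+t),zz])
print("t",s["time"],"tcp",s["ee_pos"].round(4),"F",s["ft_force"].round(2),"w",s["width"],"local",(M.T@(s["ee_pos"][:2]-t)).round(4))
print("shift",(1000*r.inv().apply(p-s["ee_pos"])).round(1),"turn",(r.inv()*D).as_rotvec().round(3),"j",s["joint_positions"].round(2))
E
python3 go.py .068 .2
```

```text
top -0.19450780588941466 [ 0.48500073 -0.06764433] [0.0062 0.0071 0.0056 0.0055 0.002  0.0017 0.0034 0.0021 0.003  0.0009
 0.0025 0.0009] winR [ 0.54305013 -0.13513705]
scene -0.17945408457818635 [ 0.48783533 -0.0679942 ] [0.0016 0.0035 0.0031 0.0031 0.002  0.0063 0.0024 0.0055 0.0004 0.006
 0.0046 0.0052] winR [ 0.54689414 -0.13460544]
both -0.18696985349301687 [ 0.48641563 -0.06781972] [0.0075 0.0071 0.0047 0.0058 0.0003 0.0033 0.0054 0.0007 0.0027 0.0015
 0.0038 0.0013 0.0002 0.0034 0.0054 0.0039 0.0011 0.0058 0.0028 0.0063
 0.0013 0.0053 0.0059 0.0058] winR [ 0.54497213 -0.13487295]
t 1.1 tcp [ 0.4533 -0.2621  0.3224] F [ 0.91  0.13 -0.18] w 0.014957369730414257 local [ 0.0036 -0.1971]
shift [ 122.4   64.2 -142.2] turn [-0.002  0.     0.   ] j [ 0.73  0.09 -0.31  1.55  0.03  1.51 -1.34]
```

arm_command(targets=[[255, 0, 16, -35, 0, 0, 0], [255, 0, 32, -71, 0, 0, 0], [255, 15, 48, -107, 0, 0, 0], [255, 40, 64, -142, 0, 0, 0], [255, 80, 64, -142, 0, 0, 0], [255, 120, 64, -142, 0, 0, 0], [255, 120, 64, -142, 0, 0, 0], [255, 120, 64, -142, 0, 0, 0], [255, 120, 64, -142, 0, 0, 0]])

```text
time: 2.0
ee_pos: [0.543, -0.1366, 0.2051]
eef_rot: [0.545, 0.45, -0.544, 0.452]
ft_force: [0.5, 0.1, -0.6]
width: 0.0003
```

```bash
python3 go.py .068 .107|tail -2; python3 - <<'E'
from h import *
for n,b in(("top",(225,90,385,210)),("scene",(110,90,310,240))):
    im=camera(n)[:,:,::-1][b[1]:b[3],b[0]:b[2]]
    cv2.imwrite(f"pics/{n}1c.png",cv2.resize(im,None,fx=4,fy=4,interpolation=cv2.INTER_CUBIC))
E
```

```text
t 2.0 tcp [ 0.543  -0.1366  0.2051] F [ 0.49  0.05 -0.55] w 0.0002998723559302191 local [ 0.0683 -0.0571]
shift [98.1 -0.7 -2.1] turn [ 0.     0.    -0.003] j [ 0.54  0.23 -0.43  1.65  0.1   1.29 -1.67]
```

View pics/top1c.png

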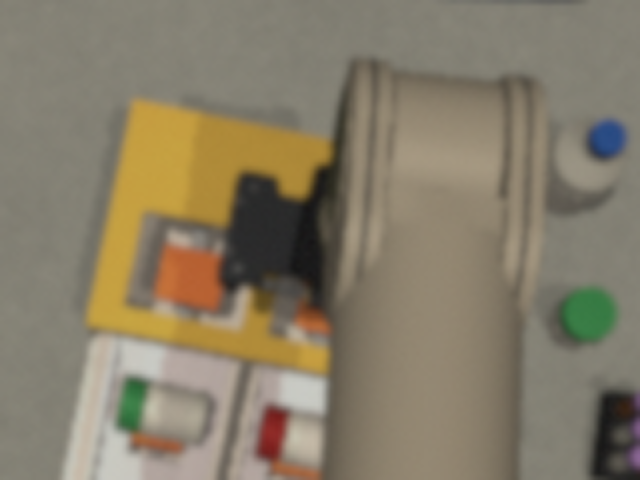

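View pics/scene1c.png

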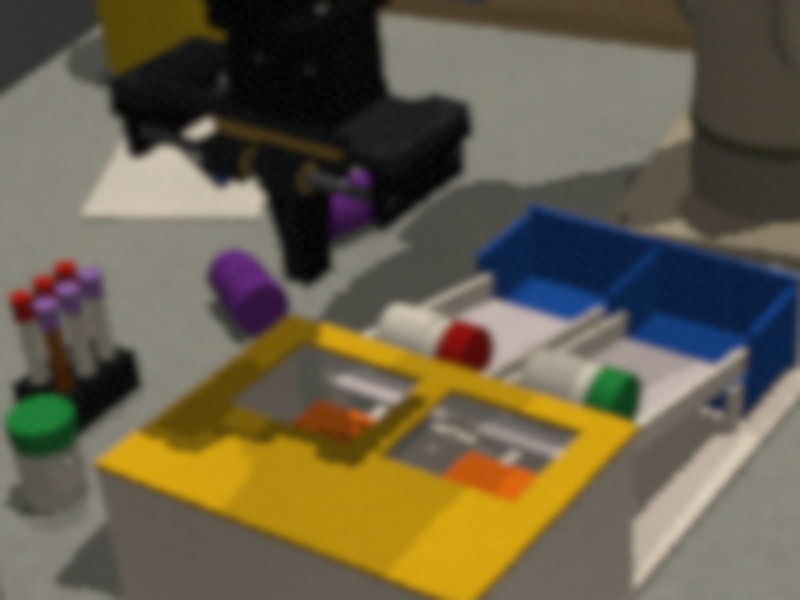

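The pictures show the shut fingers above the right window, tip at about (187,158) in the scene view, and both pots still waiting. I'll check the tip against its projection before going down.

```bash
python3 - <<'E'
from h import *
s=read_state(); print(s["ee_pos"],proj("scene",s["ee_pos"]),proj("top",s["ee_pos"]))
E
python3 go.py .068 .107|tail -2
```

```text
[ 0.54288275 -0.13662658  0.2048501 ] [[186.83644137 158.59802431]] [[312.04066262 160.39554049]]
t 2.1 tcp [ 0.5429 -0.1366  0.2049] F [ 0.61 -0.25  0.41] w 0.0006510981105342727 local [ 0.0683 -0.0571]
shift [97.8 -0.6 -2.1] turn [ 0.     0.    -0.003] j [ 0.54  0.23 -0.43  1.65  0.1   1.29 -1.67]
```

arm_command(targets=[[255, 30, 0, -2, 0, 0, 0], [255, 60, -1, -2, 0, 0, 0], [255, 80, -1, -2, 0, 0, 0], [255, 92, -1, -2, 0, 0, 0], [255, 92, -1, -2, 0, 0, 0], [255, 92, -1, -2, 0, 0, 0]])

```text
time: 2.7
ee_pos: [0.542, -0.1343, 0.1119]
eef_rot: [0.545, 0.451, -0.544, 0.452]
ft_force: [0.4, 0.2, 1.0]
width: 0.0007
```

```bash
python3 go.py .068 .087|tail -2
```

```text
t 2.7 tcp [ 0.542  -0.1343  0.1119] F [0.39 0.19 0.97] w 0.0006603116551564747 local [ 0.067  -0.0549]
shift [24.9  1.   0.1] turn [ 0.001  0.    -0.002] j [ 0.53  0.31 -0.43  1.76  0.14  1.11 -1.7 ]
```

Now I'll press to about TCP z 0.089, and read the force there.

arm_command(targets=[[255, 6, 1, 0, 0, 0, 0], [255, 12, 1, 0, 0, 0, 0], [255, 17, 1, 0, 0, 0, 0], [255, 22, 1, 0, 0, 0, 0], [255, 22, 1, 0, 0, 0, 0]])

```text
time: 3.2
ee_pos: [0.5419, -0.1343, 0.0887]
eef_rot: [-0.544, -0.451, 0.545, -0.451]
ft_force: [-3.6, 0.7, 8.5]
width: 0.0007
```

```bash
python3 go.py .068 .087|tail -2;  python3 - <<'E'
from h import *
for n,b in(("top",(225,130,385,280)),("scene",(110,90,310,240))):
    im=camera(n)[:,:,::-1][b[1]:b[3],b[0]:b[2]]
    cv2.imwrite(f"pics/{n}2c.png",cv2.resize(im,None,fx=4,fy=4,interpolation=cv2.INTER_CUBIC))
E
```

```text
t 3.2 tcp [ 0.5419 -0.1343  0.0887] F [-3.64  0.66  8.55] w 0.0007209533426091804 local [ 0.0669 -0.055 ]
shift [ 1.7  1.1 -0. ] turn [0.001 0.    0.001] j [ 0.52  0.34 -0.42  1.78  0.16  1.06 -1.71]
```

View pics/scene2c.png

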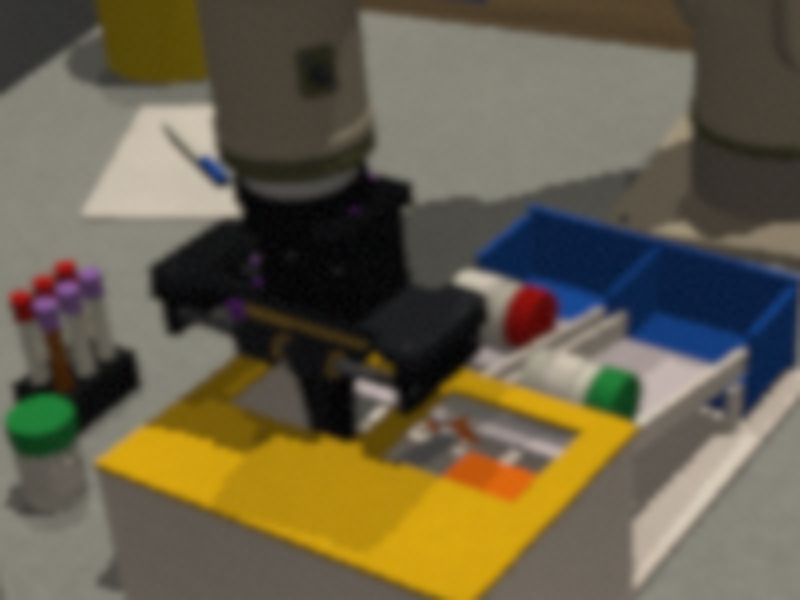

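View pics/top2c.png

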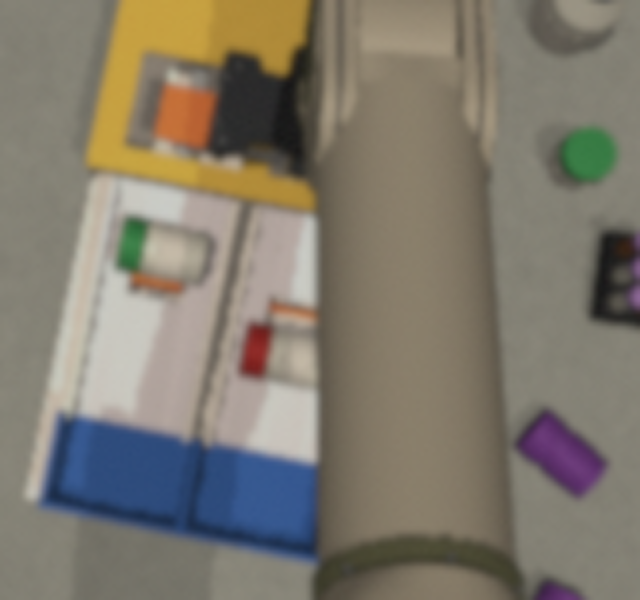

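The red pot has passed its tongue and is rolling; the green one still waits. I'll hold here.

arm_command(targets=[[255, 0.5, 0, 0, 0, 0, 0], [255, 0.5, 0, 0, 0, 0, 0], [255, 0.5, 0, 0, 0, 0, 0], [255, 0.5, 0, 0, 0, 0, 0], [255, 0.5, 0, 0, 0, 0, 0], [255, 0.5, 0, 0, 0, 0, 0], [255, 0.5, 0, 0, 0, 0, 0], [255, 0.5, 0, 0, 0, 0, 0], [255, 0.5, 0, 0, 0, 0, 0], [255, 0.5, 0, 0, 0, 0, 0]])

```text
time: 4.3
ee_pos: [0.5419, -0.1343, 0.0885]
eef_rot: [-0.544, -0.451, 0.545, -0.451]
ft_force: [-4.7, 1.6, 8.1]
width: 0.0006
```

arm_command(targets=[[255, 0, 0, 0, 0, 0, 0], [255, 0, 0, 0, 0, 0, 0], [255, 0, 0, 0, 0, 0, 0], [255, 0, 0, 0, 0, 0, 0], [255, 0, 0, 0, 0, 0, 0], [255, 0, 0, 0, 0, 0, 0], [255, 0, 0, 0, 0, 0, 0], [255, 0, 0, 0, 0, 0, 0], [255, 0, 0, 0, 0, 0, 0], [255, 0, 0, 0, 0, 0, 0]])

```text
time: 5.3
ee_pos: [0.5419, -0.1343, 0.0885]
eef_rot: [-0.544, -0.451, 0.545, -0.451]
ft_force: [-5.0, 1.1, 9.4]
width: 0.0005
```

```bash
cat > loc.py <<'E'
from fit import *
import sys
k=sys.argv[1]
th,t,M=fit(np.r_[L,L],np.r_[W["top"],W["scene"]])
for n,b in(("top",(225,130,385,280)),("scene",(110,90,310,240))):
    f=camera(n)[:,:,::-1].copy(); im=f[b[1]:b[3],b[0]:b[2]]
    h=cv2.cvtColor(im,cv2.COLOR_BGR2HSV)
    for nm,lo,hi,z in(("red",(0,150,60),(4,255,255),.052),("green",(50,80,40),(85,255,255),.105)):
        N,l,s,c=cv2.connectedComponentsWithStats(cv2.inRange(h,lo,hi))
        for i in range(1,N):
            if s[i,4]>15:
                uv=c[i]+b[:2]; P=ray(n,[uv],z)[0,:2]; print(n,nm,uv.round(1),s[i,4],"local",(M.T@(P-t)).round(3))
    cv2.imwrite(f"pics/{n}{k}c.png",cv2.resize(im,None,fx=4,fy=4,interpolation=cv2.INTER_CUBIC))
E
python3 loc.py 3 | grep -v '^both\|win'; python3 go.py .068 .087|tail -2
```

```text
top -0.19450780588941466 [ 0.48500073 -0.06764433] [0.0062 0.0071 0.0056 0.0055 0.002  0.0017 0.0034 0.0021 0.003  0.0009
scene -0.17945408457818635 [ 0.48783533 -0.0679942 ] [0.0016 0.0035 0.0031 0.0031 0.002  0.0063 0.0024 0.0055 0.0004 0.006
 0.0038 0.0013 0.0002 0.0034 0.0054 0.0039 0.0011 0.0058 0.0028 0.0063
top red [280.4 256.6] 39 local [-0.219 -0.033]
top green [371.4 168.2] 137 local [ 0.102 -0.25 ]
top green [257.5 190.6] 55 local [-0.037  0.078]
scene red [259.3 159.2] 56 local [-0.224 -0.042]
scene red [122.9 158.6] 23 local [-0.035 -0.396]
scene red [115.  165.7] 22 local [ 0.005 -0.388]
scene green [263.  187.3] 103 local [-0.04   0.078]
scene green [120.2 195.4] 235 local [ 0.154 -0.205]
t 5.4 tcp [ 0.5419 -0.1343  0.0885] F [-4.66  1.62  8.22] w 0.0005436528233271074 local [ 0.0669 -0.055 ]
shift [ 1.5  1.1 -0. ] turn [0.001 0.    0.   ] j [ 0.52  0.34 -0.42  1.78  0.16  1.06 -1.71]
```

View pics/scene3c.png

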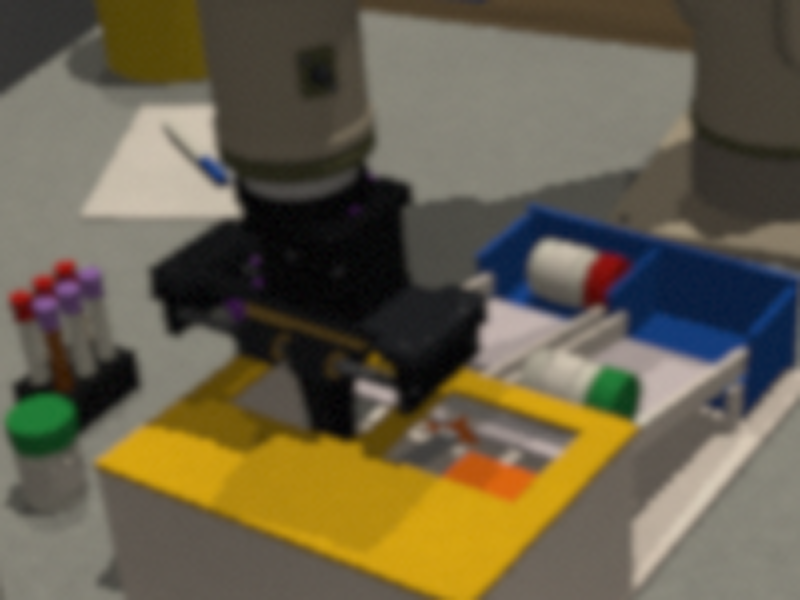

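View pics/top3c.png

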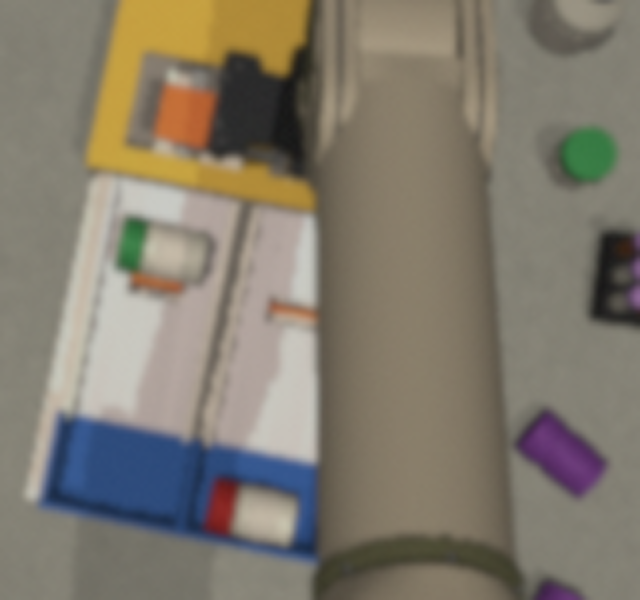

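The red pot lies in the right-hand trough, with local x about -0.22 in both views. The lever is held at its stop (8 to 9 N), and the green pot has not moved (same pixels). I'll withdraw straight up.

arm_command(targets=[[255, -5, 0, 0, 0, 0, 0], [255, -12, 0, 0, 0, 0, 0], [255, -20, 0, 0, 0, 0, 0], [255, -35, 0, 0, 0, 0, 0], [255, -60, 0, 0, 0, 0, 0], [255, -100, 0, 0, 0, 0, 0], [255, -140, 0, 0, 0, 0, 0], [255, -180, 0, 0, 0, 0, 0], [255, -210, 0, 0, 0, 0, 0], [255, -210, 0, 0, 0, 0, 0]])

```text
time: 6.4
ee_pos: [0.5437, -0.1342, 0.3035]
eef_rot: [0.546, 0.449, -0.543, 0.454]
ft_force: [0.0, 0.1, -0.5]
width: 0.0006
```

arm_command(targets=[[255, 0, -25, 30, 0, 0, 0], [255, 0, -45, 65, 0, 0, 0], [255, 0, -65, 105, 0, 0, 0], [255, 0, -80, 145, 0, 0, 0], [255, 0, -80, 180, 0, 0, 0], [255, 0, -80, 200, 0, 0, 0], [255, 0, -80, 200, 0, 0, 0], [255, 0, -80, 200, 0, 0, 0], [255, 0, -80, 200, 0, 0, 0]])

```text
time: 7.3
ee_pos: [0.4271, -0.3146, 0.298]
eef_rot: [0.544, 0.452, -0.544, 0.452]
ft_force: [-0.3, -0.3, -0.2]
width: 0.0003
```

```bash
python3 loc.py 4 | grep 'local'; python3 go.py .068 .087|tail -2; python3 - <<'E'
from h import *
cv2.imwrite("pics/top4.png",camera("top")[:,:,::-1])
E
```

```text
top red [280.3 256.6] 42 local [-0.219 -0.032]
top green [371.4 168.2] 137 local [ 0.102 -0.25 ]
top green [257.5 190.7] 53 local [-0.037  0.078]
scene red [259.3 159.3] 58 local [-0.224 -0.042]
scene red [115.3 166.4] 19 local [ 0.007 -0.384]
scene green [263.  187.4] 102 local [-0.04   0.078]
scene green [119.9 195.5] 240 local [ 0.155 -0.206]
t 7.4 tcp [ 0.4271 -0.3148  0.2982] F [-0.42 -0.42  0.41] w 0.00019321866706359869 local [-0.0124 -0.2537]
shift [ 211.2   80.9 -198.5] turn [ 0.003 -0.    -0.   ] j [ 0.79  0.11 -0.27  1.58  0.03  1.46 -1.23]
```

View pics/scene4c.png

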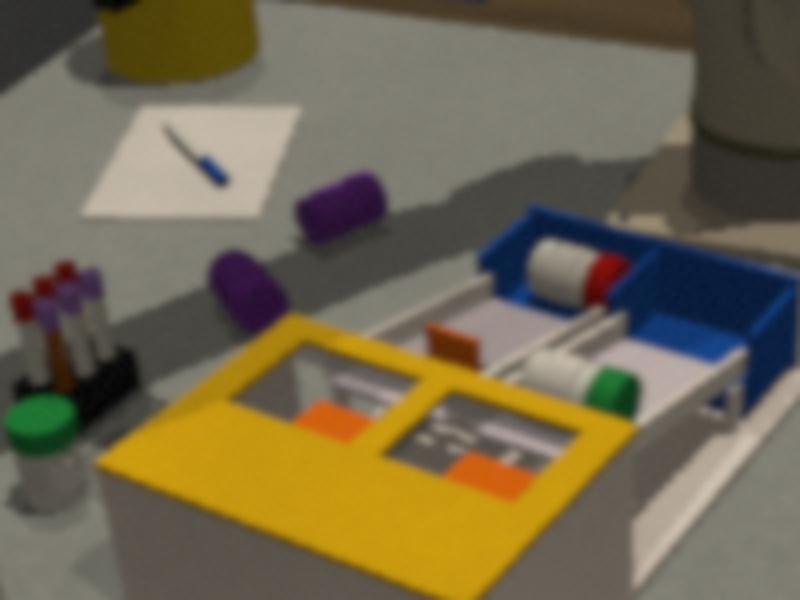

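View pics/top4.png

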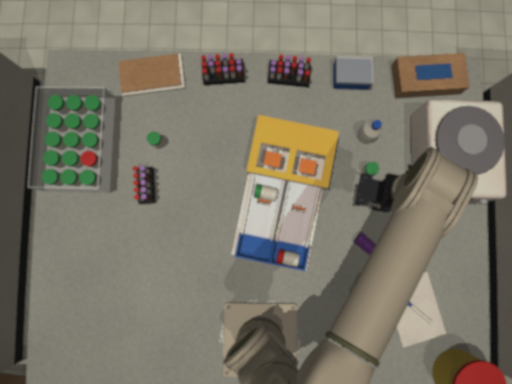

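The pictures show the red pot in the trough, cap at (280,257) in the top view. The right tongue and paddle are back up, the green pot is in place, and the bystanders in view stand where they were. The gripper is clear of everything, so I'll hand in.

```bash
python3 -c "
from bench import *
print(close_job())"
```

```text
the job is handed in; nothing more can be done
None
```

The red-capped pot is in the blue trough, and the job was handed in at about 7.5 s on the robot's clock. No verdict was reported.

**What I did:** I found the red-capped pot in the right lane. I reached down through the right guard window with the fingers shut and pressed the right paddle to its stop, at about 8–9 N with the tool tip at z 0.0885. I held it there for about 2 s while the pot rolled down. Then I let the lever come back up, withdrew straight up and moved aside.

**Last checks:**
- **Red pot:** its cap is at local x about -0.22 in both views, the same before and after I withdrew.
- **Levers:** the right paddle and its stop tongue look fully up again, and the left lever looks unmoved.
- **Green pot:** its cap is at the same pixels as at the start, within 0.1 px.
- **Bystanders:** those in view showed no shift by eye. The gripper hid the six-tube rack in the last top view, but the scene view showed it in place.
- **Contact:** the wrist force was back near zero after withdrawal. I saw no sign of touching the guard.

**Disagreements:** the two cameras' fits of the dispenser differed by about 4 mm and 0.015 rad. I used the average, which the window clearance easily covered. The lever angle was never measured; I judged it from the force, the height and the pot rolling free.

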